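Mark a batch of sample rods in the grooved punch jig

TASK

Take the scoop of aluminium rods off its mat and tip it over the high end of the sloped jig tray so that the rods roll down and every rod lies in a groove of its own; then press the jig's sprung lever fully down to its stop to mark them all, and let it spring back up. After that, unload every rod from the grooves into the open grey bin, stand the empty scoop back upright on its mat, and leave the bottles and other things on the bench where they are.

Things in the scene. Friction and masses are not known exactly. Their poses are not given: they have to be found in the camera images.
- tray: Jig: fixed metal tray on a 200 x 310 mm base plate; origin at table height under its middle. Rods lie along its x and roll along -y down its deck, which slopes 10 deg (0.175 rad): 87 mm high at the high end (y 148 mm), 61 at y 0. Guides at x +-62 mm rise 12 mm above the deck, an end stop after the last groove 16 mm. The lever is on the +x side
- groove1 (a point): Centre of a rod seated in the highest of five grooves across the deck. Grooves are 44 mm apart down the slope, 20 wide and 18 deep: a seated rod is flush and the next rolls over it. In the middle, within 22 mm of the centre line, the grooved part is open down to the base plate (6 mm high), so fingers can straddle a seated rod; 25 mm lie between neighbouring rods
- groove2 (a point): Centre of a rod seated in groove 2 of 5 counted from the high end (like groove 1)
- groove3 (a point): Centre of a rod seated in groove 3 of 5 counted from the high end (like groove 1)
- groove4 (a point): Centre of a rod seated in groove 4 of 5 counted from the high end (like groove 1)
- groove5 (a point): Centre of a rod seated in groove 5 of 5 counted from the high end (like groove 1)
- deck (a point): Point on the deck's surface on the centre line, 25 mm in from the high end: hold the scoop's lip about 12 mm above it to pour
- lever (a joint): Sprung lever along the tray's +x side, black pad at its free end. 0 = raised (rest), 0.42 rad = down at its stop. About 9 N down on the pad holds it there; it rises by itself when released. Hinge axis parallel to the tray's x through tray point (85, 90, 105) mm. A positive angle is a positive turn about that x. Its teeth end just above the rods and do not touch them
- lever_pad (a point): Centre of the top face of the lever's pad (50 x 45 x 14 mm), 335 mm from the hinge; about 193 mm above the table when raised, 54 mm when down. Can be pressed from above with closed fingers
- mat: Fixed black rubber mat, 210 x 210 x 4 mm, where the scoop stands; origin at the centre of its underside
- scoop: Loose steel scoop, 122 x 117 x 73 mm, 0.35 kg; origin at the centre of its underside. Rods lie in it along x. Back wall at +y, front open at -y; each rod rests behind its own ramp rising 12 deg (0.21 rad) to the front, and rolls out once the front is tipped down farther (turn about +x). Black bar along x, 16 wide, 14 high, its middle 66 mm above the origin, 25 mm clear of the rods
- scoop_lip (a point): Middle of the scoop's front lip (top of the floor's front edge), 54.5 mm ahead (-y) of the origin and 10.8 mm above the underside
- rod1_center (a point): Centre of a plain aluminium rod, 18 mm diameter, 110 mm long, 75 g; its axis is the point's x axis. Three to five rods are present, all in the scoop at the start
- rod2_center (a point): Centre of a plain aluminium rod, 18 mm diameter, 110 mm long, 75 g; its axis is the point's x axis. Three to five rods are present, all in the scoop at the start
- rod3_center (a point): Centre of a plain aluminium rod, 18 mm diameter, 110 mm long, 75 g; its axis is the point's x axis. Three to five rods are present, all in the scoop at the start
- rod4_center (a point): Centre of a plain aluminium rod, 18 mm diameter, 110 mm long, 75 g; its axis is the point's x axis. Three to five rods are present, all in the scoop at the start
- rod5_center (a point): Centre of a plain aluminium rod, 18 mm diameter, 110 mm long, 75 g; its axis is the point's x axis. Three to five rods are present, all in the scoop at the start
- bin: Loose open grey plastic bin, 170 (x) x 140 (y) x 60 mm high, wall and floor 4 mm, 0.5 kg, empty; origin at the centre of its underside
- bottle1: Clear glass bottle, 130 mm high, bystander
- bottle2: Amber glass bottle, 110 mm high, bystander
- bottle3: Clear glass bottle, 100 mm high, bystander
- flask: Red steel flask, 72 mm across, 210 mm high, bystander
- jar: Low glass jar, 60 mm across and high, bystander
- wrench: 150 mm wrench lying on the bench, bystander

How it is judged:
By the outcome, as a careful person would: the job done as asked, in the order asked, and still so for the second after the job is handed in, with the robot touching nothing.
Of rod1, rod2, rod3, rod4, rod5 only 3 to 5 are there at a start; the rules pass over those that are not, and their reading is None.
At some moment in a run one of bin, scoop may be knocked a few centimetres aside while the robot is not near it.
It also fails if it takes over 210 s, if anything falls off the work surface, if the arm or the gripper's body presses on something with over 40 N, if the wrist force passes 120 N, or if a joint passes its speed limit or range.

ROBOT

A 6-joint arm with a two-finger parallel gripper is mounted at the origin on the work surface. World frame = base frame: x ahead of the robot, y to its left, z up, the work surface at z = 0. Lengths are in m, angles in degrees, forces in N, time in s.
With the tool pointing down it reaches from about 0.375 to 0.975 m from the base axis. Payload 3.8 kg.
Tool frame: the origin (TCP) lies midway between the tips of the shut fingers; the grasp point (between the pads) lies 19 mm behind it (ctrl.hold_point_z is the distance from the TCP to the grasp point, in m); z points along the fingers, x is the direction in which the jaws open and shut, and the axes are right-handed (so a half turn about z gives the same grasp; the last joint's range is limited). The gripper opens to 85 mm and grips with 20 to 120 N. Pads are 22 mm wide; open, the fingers measure 114 mm over their backs; the gripper's body (76 mm by 85 mm) begins 54 mm behind the grasp point. The pads swing forward as they close: fully open they stand 13 mm farther back than shut.
Start: joints at [-2.114, 15.12, 91.902, -0, 72.978, -2.114], TCP at [0.675, -0, 0.231] pointing down, gripper open.
Joint ranges: [-150.88, 150.88], [-54.13, 125.18], [17.81, 147.31], [-75.09, 255.09], [0, 152.58], [-146.25, 146.25]. Speed limits (degrees/s): [147.25, 147.25, 180, 180, 180, 180].

INTERFACE

Orientations are given as a 3x3 rotation matrix whose columns are the frame's x, y, z axes.
In Python, from rig import sense, viewer, job, ctrl gives the robot as it stands.
- The arm moves only by the shell command python3 -m crank 'ROWS'. ROWS is JSON, a list of rows, each a list of 7 numbers: the closure, from 0 (fully open) to 1 (shut), then the shift along the world's x, y, z in cm, then the turn, a rotation vector about the world's x, y, z in degrees. In form: [[jaw, dx, dy, dz, ax, ay, az], ...]. A call has 1 to 5 rows; each row shifts and turns the commanded pose from where the row before left it; what a row does not reach is not made up. A row lasts 1/8 s, in which the tool goes at most 62.5 mm and 10.7 degrees, less where a joint would pass 70% of its speed; a pose out of reach is approached as far as the arm can. A call is refused whole if a number of a shift passes 6.25 or a number of a turn 10.7, either way. A call with a gripper value outside its range is refused whole. The fingers move at their own pace and stop on an object; the grip force is fixed at half the most. Time passes only in rows, so rows that do not move let the fingers close. It gives the time, the measured TCP pose, the force and the opening at its end, in the units of the state.
- sense(): the state, without advancing time (a new reading comes with each control period).
- viewer.snapshot(name): name is "scene" or "side" or "wrist"; returns the picture (400x640x3 uint8, blue, green, red); there is no depth.
- viewer.camera_info(name): a dict with "vertical_fov" (degrees; the focal length in pixels is half the picture's height over the tangent of half this angle, whatever the lens; pixels are square), "cx", "cy" (the principal point, pixels), "eye" and "rotation" of the camera in the world. Camera axes: x right, y up, looking along -z (the intrinsics and any distortion apply to the point x, -y, -z); pixel columns grow to the right and rows downward; lengths in m; the calibration is good to about 2 mm. A picture is of the moment at which its call begins: read the wrist's pose just before it. camera_info takes no time and is no camera call; for the wrist camera it gives the pose at the moment of the call.
- job.sign_off(): hands the job in, once; it reports no verdict.
The state is a dict: "time_s": time; "q": joint angles; "joint_vel": joint speeds; "joint_torque": joint torques, N m; "tcp_pos": TCP position; "eef_rot": TCP orientation; "contact_force": force on the tool from outside, world axes, zero at the start; "wrist_torque": the same for the moment, N m; "grip_width": opening from 0.0 (shut) to 1.0 (fully open).
Only numpy, scipy, OpenCV 4.12 (cv2) and the standard library are available. Lean on these libraries where they do the work, as an engineer would, in place of code of your own. Each camera call takes 0.05 s, during which the arm holds its last target. There are 200 camera calls.

## Working session

There is one attempt and no reset: what is moved stays moved. The work goes in short steps, Python scripts to look and compute and a shell command to move; the robot and the scene stay as the last step left them, time stands still between calls to the robot, and variables do not carry over. Pictures are saved under pics/ and viewed, about 12 in all and at most 16, crops included, and the job is handed in when it is done.

```bash
mkdir -p pics; ls
python3 - <<'E'
from rig import sense, viewer, job, ctrl
import cv2,numpy as np
print(sense()); print(ctrl.hold_point_z)
for n in ("scene","side","wrist"):
    print(n,viewer.camera_info(n)); cv2.imwrite(f"pics/{n}0.png",viewer.snapshot(n))
E
```

```text
pics
{'time_s': 0.0, 'q': array([-2.11452957e+00,  1.51681819e+01,  9.19797259e+01, -8.03792490e-04,
        7.29771896e+01, -2.11308841e+00]), 'joint_vel': array([ 0.07697973, -0.03471975, -0.05894151,  0.01793806, -0.04322303,
        0.03062728]), 'joint_torque': array([ 6.10465631e-04, -5.15121067e+01, -3.67308676e+01, -4.07824507e-05,
        1.31324201e-02,  1.46811578e-05]), 'tcp_pos': array([6.74284874e-01, 1.61728947e-05, 2.29987908e-01]), 'eef_rot': array([[ 9.99997618e-01, -2.11045870e-05, -2.18236819e-03],
       [-2.09580807e-05, -9.99999998e-01,  6.71546432e-05],
       [-2.18236960e-03, -6.71087450e-05, -9.99997616e-01]]), 'contact_force': array([-0.05808741, -0.335362  , -0.06286616]), 'wrist_torque': array([ 0.04659566, -0.0326777 ,  0.00468166]), 'grip_width': 0.9957893260000494}
0.0187
scene {'vertical_fov': 56.67634166175788, 'cx': 319.6951153941715, 'cy': 191.75297236951877, 'eye': array([ 1.28457543, -0.50394903,  0.89100569]), 'rotation': array([[ 0.57819143, -0.50197357,  0.64320853],
       [ 0.8156777 ,  0.37407669, -0.44128962],
       [-0.01909359,  0.77980073,  0.62573658]])}
side {'vertical_fov': 50.46038339886222, 'cx': 320.0788916051997, 'cy': 197.7383707465982, 'eye': array([0.13685801, 0.72015208, 0.82392715]), 'rotation': array([[-0.85941947,  0.34082487, -0.38109917],
       [-0.51119087, -0.55961166,  0.65231793],
       [ 0.00905863,  0.75542915,  0.65516772]])}
wrist {'vertical_fov': 67.34544592063828, 'cx': 321.31932152639297, 'cy': 192.40203529490978, 'eye': array([0.67558329, 0.0797106 , 0.37362409]), 'rotation': array([[ 9.99998094e-01, -3.35849368e-04,  1.92336757e-03],
       [-2.70020434e-04,  9.51840039e-01,  3.06594955e-01],
       [-1.93370799e-03, -3.06594890e-01,  9.51838134e-01]])}
```

View pics/scene0.png

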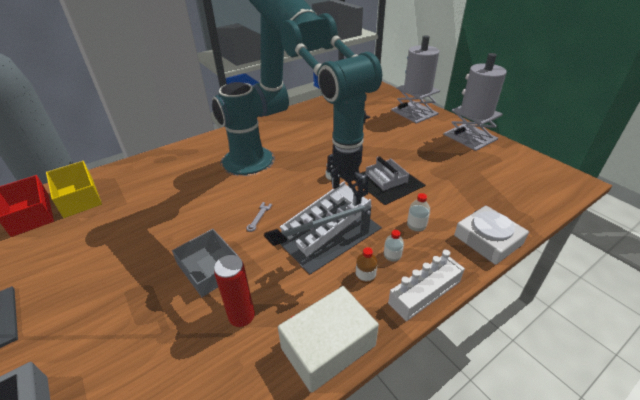

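View pics/side0.png

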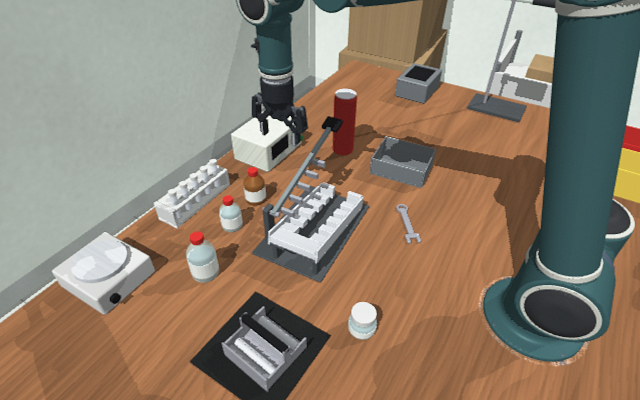

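The scene view shows the tray near (325,225), bin near (205,262), flask at (234,290) and the mat with the scoop near (390,178). In the side view, the tray is near (310,230), the scoop at (265,345), the bin at (403,160) and the lever pad at (332,125).

```bash
cat > h.py <<'E'
import numpy as np, cv2
from rig import sense, viewer, job, ctrl
def cam(n):
    c=viewer.camera_info(n); c['f']=200/np.tan(np.radians(c['vertical_fov']/2)); return c
def ray(c,u,v):
    d=np.array([(u-c['cx'])/c['f'],-(v-c['cy'])/c['f'],-1.]); return c['rotation']@d
def hit(c,u,v,z):
    d=ray(c,u,v); return c['eye']+d*(z-c['eye'][2])/d[2]
def proj(c,p):
    q=c['rotation'].T@(np.asarray(p,float)-c['eye']); return np.array([c['cx']+c['f']*q[0]/-q[2], c['cy']+c['f']*q[1]/q[2]])
def tri(c1,p1,c2,p2):
    d1,d2=ray(c1,*p1),ray(c2,*p2); A=np.c_[d1,-d2]; s=np.linalg.lstsq(A,c2['eye']-c1['eye'],rcond=None)[0]
    a,b=c1['eye']+s[0]*d1,c2['eye']+s[1]*d2; return (a+b)/2,np.linalg.norm(a-b)
def snap(n,name):
    c=cam(n); im=viewer.snapshot(n); cv2.imwrite(f"pics/{name}.png",im); return c,im
E
python3 - <<'E'
from h import *
np.set_printoptions(precision=3,suppress=True)
S,W=cam('side'),cam('scene')
for nm,p,z in [('matL',(191,360),.004),('matT',(258,293),.004),('matR',(329,338),.004),('base far?',(369,208),.006),('base near bot',(319,277),.006),('base left',(252,250),.006),
 ('binT1',(386,138),.06),('binT2',(434,148),.06),('binT3',(371,158),.06),('binT4',(421,170),.06),('jar top',(362,314),.06),('scoop bar1',(248,318),.07),('scoopbar2',(288,350),.07)]:
    print(nm,hit(S,*p,z))
for nm,p,z in [('matL',(363,183),.004),('matT',(377,160),.004),('matR',(424,184),.004),('matB',(397,200),.004),('baseR',(381,229),.006),('baseB',(302,267),.006),('baseL',(268,240),.006),
 ('binL',(174,262),.06),('binT',(208,233),.06),('binR',(241,260),.06),('binB?',(207,293),.06)]:
    print('scene',nm,hit(W,*p,z))
print('pad',tri(S,(332,125),W,(275,237)))
sc=cv2.imread('pics/side0.png')[180:400,170:400]; 
cv2.imwrite('pics/c1.png',np.vstack([cv2.resize(sc,None,fx=2.6,fy=2.6,interpolation=cv2.INTER_CUBIC)]))
E
```

```text
matL [0.58  0.475 0.004]
matT [0.564 0.272 0.004]
matR [0.364 0.287 0.004]
base far? [ 0.47  -0.129  0.006]
base near bot [0.465 0.159 0.006]
base left [0.657 0.173 0.006]
binT1 [ 0.549 -0.411  0.06 ]
binT2 [ 0.395 -0.438  0.06 ]
binT3 [ 0.543 -0.283  0.06 ]
binT4 [ 0.389 -0.305  0.06 ]
jar top [0.317 0.233 0.06 ]
scoop bar1 [0.51  0.368 0.07 ]
scoopbar2 [0.4   0.384 0.07 ]
scene matL [0.43  0.29  0.004]
scene matT [0.342 0.442 0.004]
scene matR [0.576 0.475 0.004]
scene matB [0.583 0.323 0.004]
scene baseR [0.662 0.17  0.006]
scene baseB [ 0.642 -0.135  0.006]
scene baseL [ 0.48  -0.163  0.006]
scene binL [ 0.443 -0.45   0.06 ]
scene binT [ 0.389 -0.323  0.06 ]
scene binR [ 0.553 -0.287  0.06 ]
scene binB? [ 0.604 -0.413  0.06 ]
pad (array([ 0.643, -0.211,  0.183]), np.float64(0.0012915364107743221))
```

View pics/c1.png

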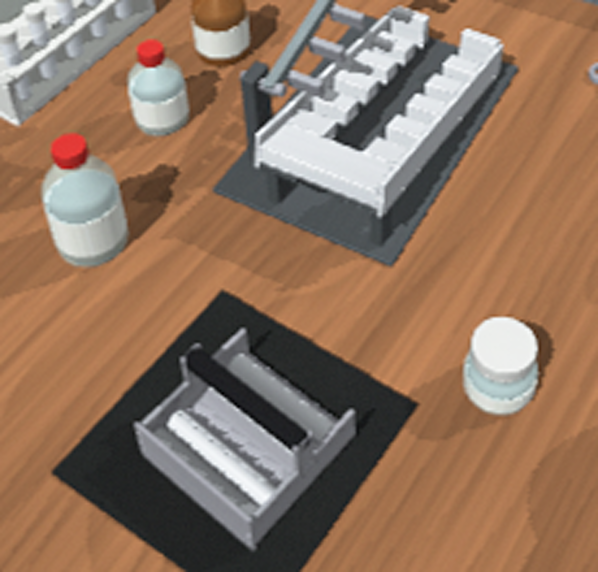

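```bash
python3 -m crank '[[0,-2.6,5.2,1,0,0,0],[0,-2.6,5.2,1,0,0,0],[0,-2.6,5.2,1,0,0,0],[0,-2.6,5.2,1,0,0,0],[0,-2.6,5.2,1,0,0,0]]'; python3 -m crank '[[0,-2.6,5.2,1,0,0,0],[0,-2.6,5.2,1,0,0,0],[0,-2.6,5.2,1,0,0,0],[0,0,0,0,0,0,0],[0,0,0,0,0,0,0]]'
python3 - <<'E'
from h import *
print(sense()['tcp_pos']); c,im=snap('wrist','w1'); print(c['eye'])
E
```

```text
time_s: 0.78
tcp_pos: [0.5438, 0.2614, 0.2813]
eef_rot: [[1.0, -0.0, -0.0], [-0.0, -1.0, -0.0], [-0.0, 0.0, -1.0]]
contact_force: [-0.0, 0.2, 0.7]
grip_width: 1.0
time_s: 1.4
tcp_pos: [0.4668, 0.4157, 0.3107]
eef_rot: [[1.0, 0.001, -0.0], [0.001, -1.0, -0.001], [-0.0, 0.001, -1.0]]
contact_force: [0.4, 0.3, -0.5]
grip_width: 1.0
[0.46679785 0.4157112  0.31070782]
[0.46772161 0.49558819 0.45415273]
```

View pics/w1.png

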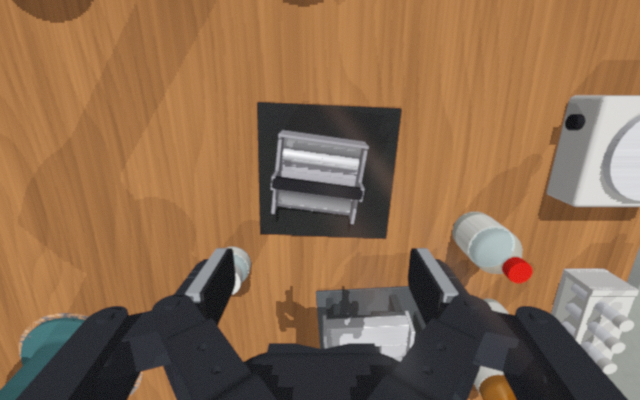

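Run:
```python
from h import *
im=cv2.imread('pics/w1.png')
cv2.imwrite('pics/c2.png',cv2.resize(im[95:245,250:410],None,fx=4,fy=4,interpolation=cv2.INTER_CUBIC))
```

```text
(no output)
```

View pics/c2.png

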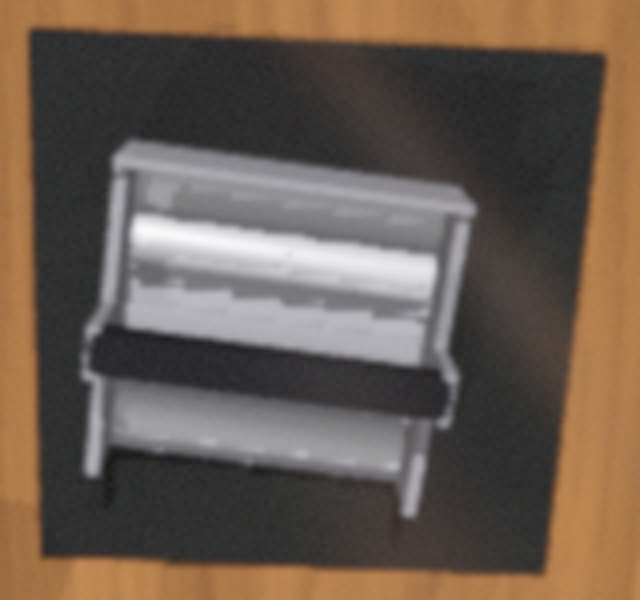

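Run:
```python
from h import *
np.set_printoptions(precision=4,suppress=True)
c=cam('wrist')
def P(x,y,z): return hit(c,250+x/4-.4,95+y/4-.4,z)
a,b=P(93,352,.077),P(447,392,.077); print('bar',a,b,(a+b)/2,np.linalg.norm(b-a),np.degrees(np.arctan2(*(b-a)[1::-1])))
m=[P(*p,.004) for p in((30,30),(606,55),(545,573),(42,556))]; print('mat',np.mean(m,0),m)
print('backwall top',P(120,145,.077)[:2],P(472,195,.077)[:2])
# bar in side view check
```

```text
bar [0.4047 0.3864 0.077 ] [0.5208 0.3726 0.077 ] [0.4628 0.3795 0.077 ] 0.11697438070951906 -6.771385143025032
mat [0.4752 0.3776 0.004 ] [array([0.3758, 0.4856, 0.004 ]), array([0.5833, 0.4768, 0.004 ]), array([0.5748, 0.2701, 0.004 ]), array([0.3669, 0.2779, 0.004 ])]
backwall top [0.4164 0.453 ] [0.526  0.4375]
```

```bash
python3 -m crank '[[0,1.7,-5.4,1.5,0,0,0],[0,1.7,-5.4,1.5,0,0,0],[0,1.7,-5.4,1.5,0,0,0],[0,1.7,-5.4,1.5,0,0,0],[0,1.7,-5.4,1.5,0,0,0]]'; python3 -m crank '[[0,1,-3,0,0,0,0],[0,0,0,0,0,0,0],[0,0,0,0,0,0,0]]'
python3 - <<'E'
from h import *
s=sense();print(s['tcp_pos'],s['q']); c,im=snap('wrist','w2'); print(c['eye'])
np.save('w2c.npy',c,allow_pickle=True)
E
```

```text
time_s: 2.08
tcp_pos: [0.5523, 0.1422, 0.3863]
eef_rot: [[1.0, -0.003, -0.0], [-0.003, -1.0, -0.0], [-0.0, 0.0, -1.0]]
contact_force: [1.1, -0.0, -0.4]
grip_width: 0.999
time_s: 2.45
tcp_pos: [0.5617, 0.1151, 0.3857]
eef_rot: [[1.0, -0.002, -0.001], [-0.002, -1.0, 0.0], [-0.001, -0.0, -1.0]]
contact_force: [0.2, -0.4, -0.5]
grip_width: 1.0
[0.56174344 0.11512207 0.38573714] [9.07572461e+00 8.77442831e-01 9.20488159e+01 2.83106047e-02
 8.71331796e+01 9.19764846e+00]
[0.56301079 0.19478546 0.529277  ]
```

View pics/w2.png

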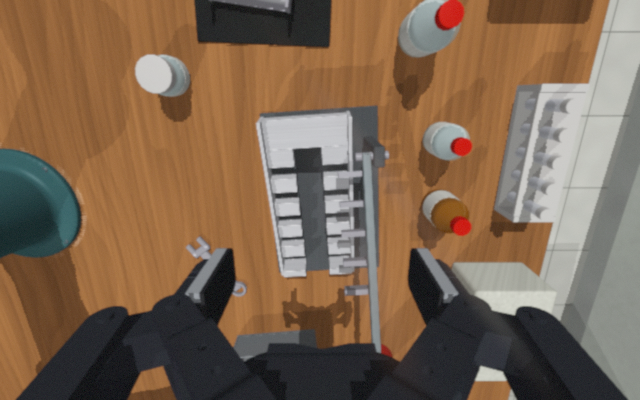

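Run:
```python
from h import *
im=cv2.imread('pics/w2.png')
cv2.imwrite('pics/c3.png',cv2.resize(im[98:288,250:395],None,fx=3.1,fy=3.1,interpolation=cv2.INTER_CUBIC))
```

```text
(no output)
```

View pics/c3.png

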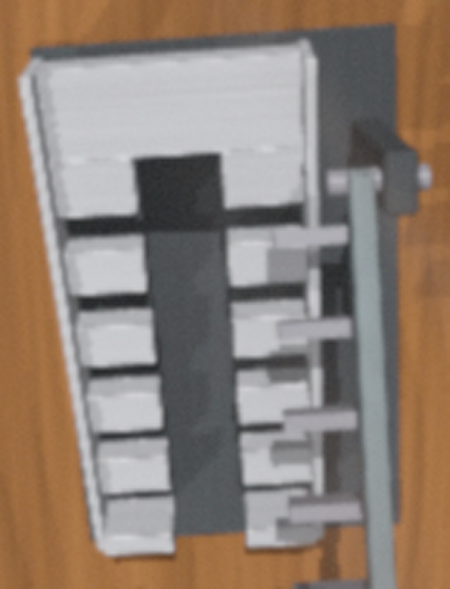

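Run:
```python
from h import *
np.set_printoptions(precision=4,suppress=True)
c=np.load('w2c.npy',allow_pickle=True).item()
def P(x,y,z): return hit(c,250+x/3.1-.3,98+y/3.1-.3,z)
m=[P(*p,.006) for p in((33,48),(394,26),(398,522),(92,538))]; print('base',np.mean(m,0),*m)
TR,BR,BL,TL=m[1],m[2],m[3],m[0]
e=TR-BR;print('yaw long R',np.degrees(np.arctan2(-e[0],e[1])),np.linalg.norm(e)); e=TR-TL;print('yaw top',np.degrees(np.arctan2(e[1],e[0])),np.linalg.norm(e))
print('guides',P(24,74,.099),P(313,55,.099))
for (x1,y1,x2,y2),z in (((68,226,300,216),0),((80,300,303,290),0),((90,372,300,368),0),((98,438,300,430),0)):
  print('groove',P((x1+x2)/2,(y1+y2)/2,.07))
# pad top via side+scene
S,W=cam('side'),cam('scene')
yaw=np.radians(4); 
for yd in(0,2,4,6):
  y=np.radians(yd);R=np.array([[np.cos(y),-np.sin(y),0],[np.sin(y),np.cos(y),0],[0,0,1]]);o=np.array([.563,.008,0])
  print(yd,[proj(c,o+R@np.array(p))-[250,98] for p in((.1,.155,.006),(.1,-.155,.006),(-.1,.155,.006),(-.062,.148,.099),(.062,.148,.099))])
```

```text
base [0.5668 0.0196 0.006 ] [0.4595 0.1671 0.006 ] [0.6554 0.1781 0.006 ] [ 0.6745 -0.1277  0.006 ] [ 0.4778 -0.1392  0.006 ]
yaw long R 3.581973434743442 0.3064556946004427
yaw top 3.230660666258558 0.1962401946945219
guides [0.4731 0.1606 0.099 ] [0.6033 0.1687 0.099 ]
groove [0.543  0.0856 0.07  ]
groove [0.5463 0.0462 0.07  ]
groove [0.5477 0.0042 0.07  ]
groove [ 0.5494 -0.0334  0.07  ]
0 [array([130.8155,  17.3835]), array([121.8076, 176.5148]), array([12.5936, 17.6661]), array([27.5522, 26.9111]), array([115.8727,  26.7047])]
2 [array([127.6905,  15.318 ]), array([124.5654, 174.958 ]), array([ 9.5728, 19.8509]), array([23.9834, 28.5552]), array([112.2232,  25.2028])]
4 [array([124.4785,  13.3627]), array([127.2743, 173.3152]), array([ 6.648 , 22.1374]), array([20.4914, 30.322 ]), array([108.5087,  23.8303])]
6 [array([121.1838,  11.5215]), array([129.9313, 171.5875]), array([ 3.8231, 24.5213]), array([17.0812, 32.2079]), array([104.735,  22.59 ])]
```

```bash
python3 -m crank '[[0.45,-2,5.3,-1,0,0,10.4],[0.45,-2,5.3,-1,0,0,10.4],[0.45,-2,5.3,-1,0,0,10.4],[0.45,-2,5.3,-1,0,0,10.4],[0.45,-1.9,5.3,-1,0,0,10.4]]'; python3 -m crank '[[0.45,0,0,-4,0,0,10.4],[0.45,0,0,-4,0,0,10.4],[0.45,0,0,-4,0,0,10.4],[0.45,0,0,0,0,0,0],[0.45,0,0,0,0,0,0]]'
python3 - <<'E'
from h import *
s=sense();print(s['tcp_pos'],s['q'],s['grip_width']); c,im=snap('wrist','w3')
c,im2=snap('side','s3')
cv2.imwrite('pics/c4.png',np.hstack([im[50:400,100:500],im2[150:400,140:400].repeat(1,0).repeat(1,1)[:250].copy() if 0 else cv2.resize(im2[200:400,160:390],(400,350))]))
E
```

```text
time_s: 3.12
tcp_pos: [0.461, 0.3836, 0.3358]
eef_rot: [[0.609, 0.793, -0.0], [0.793, -0.609, 0.0], [0.0, -0.0, -1.0]]
contact_force: [0.8, 0.1, -0.1]
grip_width: 0.549
time_s: 3.75
tcp_pos: [0.4631, 0.382, 0.2177]
eef_rot: [[0.12, 0.993, 0.001], [0.993, -0.12, 0.001], [0.001, 0.001, -1.0]]
contact_force: [0.1, 0.4, 0.8]
grip_width: 0.553
[0.46313898 0.38198604 0.21771304] [ 3.71347988e+01  7.55590192e+00  1.02333587e+02  5.69770459e-03
  7.00199381e+01 -4.59548402e+01] 0.5528573081699203
```

View pics/c4.png

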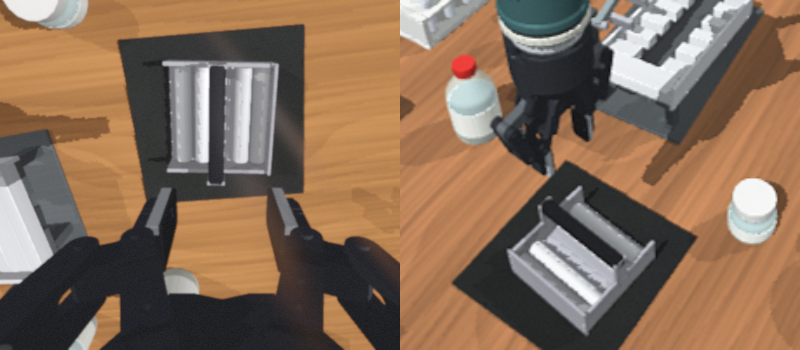

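Run:
```python
from h import *
c=cam('wrist'); a=hit(c,316.5,117,.077);b=hit(c,317,234,.077);print(a,b,(a+b)/2,np.linalg.norm(a-b),np.degrees(np.arctan2(*(a-b)[1::-1])))
```

```text
[0.40565747 0.38645548 0.077     ] [0.52392059 0.37207643 0.077     ] [0.46478903 0.37926596 0.077     ] 0.1191340503817138 173.06770452443504
```

```bash
python3 -m crank '[[0.45,0.1,-0.25,-5,0,0,0],[0.45,0,0,-5,0,0,0],[0.45,0,0,-4,0,0,0],[0.45,0,0,-2.4,0,0,0],[0.45,0,0,0,0,0,0]]';  python3 -m crank '[[1,0,0,0,0,0,0],[1,0,0,0,0,0,0],[1,0,0,0,0,0,0],[1,0,0,0,0,0,0]]'; python3 -m crank '[[1,0,0,1,0,0,0],[1,0,0,2,0,0,0],[1,0,0,2,0,0,0],[1,0,0,2,0,0,0],[1,0,0,2,0,0,0]]'
```

```text
time_s: 4.47
tcp_pos: [0.4636, 0.3781, 0.0517]
eef_rot: [[0.12, 0.993, -0.002], [0.993, -0.12, -0.001], [-0.001, -0.001, -1.0]]
contact_force: [-0.7, 0.2, -0.6]
grip_width: 0.55
time_s: 4.97
tcp_pos: [0.4658, 0.3792, 0.0551]
eef_rot: [[0.118, 0.993, 0.004], [0.993, -0.118, 0.002], [0.002, 0.003, -1.0]]
contact_force: [0.2, -2.4, 6.6]
grip_width: 0.169
time_s: 5.6
tcp_pos: [0.4642, 0.3787, 0.1441]
eef_rot: [[0.118, 0.993, 0.001], [0.993, -0.118, 0.001], [0.001, 0.001, -1.0]]
contact_force: [0.2, 0.3, -6.6]
grip_width: 0.175
```

```bash
python3 -m crank '[[1,0.3,-0.8,2,0,0,2],[1,0.6,-1.6,2,0,0,2],[1,0.9,-2.2,1.5,0,0,2],[1,0.9,-2.2,1,0,0,2],[1,0.9,-2.2,0.5,0,0,2.3]]'; python3 -m crank '[[1,0.9,-2.2,0,0,0,0],[1,0.9,-2.2,0,0,0,0],[1,0.9,-2.2,0,0,0,0],[1,0.6,-1.6,0,0,0,0],[1,0.2,-0.9,0,0,0,0]]'; python3 -m crank '[[1,0,-0.6,0,0,0,0],[1,0,0,0,0,0,0]]'
python3 - <<'E'
from h import *
s=sense();print(s['tcp_pos'],s['contact_force'],s['q']); c,im=snap('scene','a4'); c,im2=snap('side','b4')
cv2.imwrite('pics/c5.png',np.hstack([cv2.resize(im[110:280,250:450],(400,340)),cv2.resize(im2[130:300,200:400],(400,340))]))
E
```

```text
time_s: 6.22
tcp_pos: [0.5006, 0.2881, 0.2143]
eef_rot: [[-0.063, 0.998, 0.002], [0.998, 0.063, 0.001], [0.001, 0.002, -1.0]]
contact_force: [-0.0, 1.0, -5.7]
grip_width: 0.171
time_s: 6.85
tcp_pos: [0.5353, 0.1968, 0.2128]
eef_rot: [[-0.06, 0.998, 0.0], [0.998, 0.06, 0.0], [0.0, 0.0, -1.0]]
contact_force: [-0.3, 0.6, -6.5]
grip_width: 0.175
time_s: 7.1
tcp_pos: [0.5347, 0.1915, 0.2122]
eef_rot: [[-0.061, 0.998, -0.0], [0.998, 0.061, 0.0], [0.0, -0.0, -1.0]]
contact_force: [-0.3, 0.9, -6.9]
grip_width: 0.169
[0.53468929 0.19153934 0.21222998] [-0.32691521  0.87202726 -6.85488348] [ 1.71855551e+01  4.33802218e+00  1.06465547e+02  1.84207622e-02
  6.92138843e+01 -7.63117162e+01]
```

View pics/c5.png

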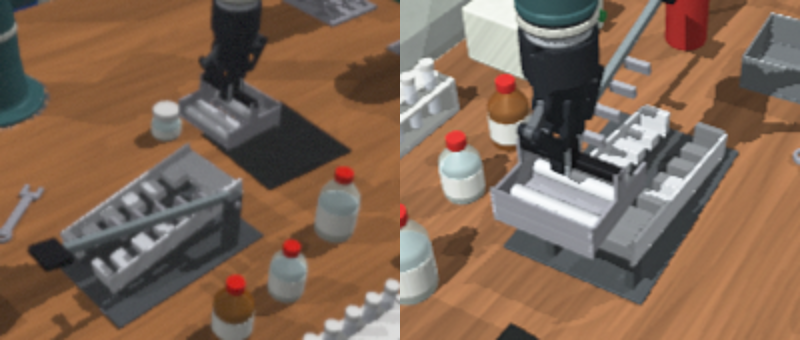

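```bash
python3 -m crank '[[1,0.1,0,0,4,0.2,0],[1,0.1,-0.2,-1,4,0.3,0],[1,0,-0.1,-2,2,0.1,0],[1,0,0,-2,0,0,0],[1,0,0,0,0,0,0]]'
python3 - <<'E'
from h import *
np.set_printoptions(precision=4,suppress=True)
s=sense();R=s['eef_rot'];t=s['tcp_pos'];print(t,R,s['contact_force'])
# scoop frame: y=tool x, x=tool y, z=-tool z
lip=t-.0545*R[:,0]+.040*R[:,2]; print('lip',lip)
c,im=snap('side','b5'); c,im=snap('scene','a5')
E
```

```text
time_s: 7.82
tcp_pos: [0.5348, 0.1884, 0.1596]
eef_rot: [[-0.06, 0.998, -0.016], [0.983, 0.062, 0.172], [0.173, -0.005, -0.985]]
contact_force: [-0.1, -0.2, -6.4]
grip_width: 0.173
[0.5348 0.1884 0.1596] [[-0.06    0.9981 -0.0158]
 [ 0.9832  0.0618  0.1719]
 [ 0.1725 -0.0052 -0.985 ]] [-0.1347 -0.2087 -6.4464]
lip [0.5375 0.1417 0.1108]
```

```bash
python3 -m crank '[[1,0.2,0,-0.5,0,0,0],[1,0,0,-0.4,0,0,0],[1,0,0,0,0,0,0]]'; python3 -m crank '[[1,0,-0.18,0.15,2,0.1,0],[1,0,-0.18,0.15,2,0.1,0],[1,0,-0.18,0.15,2,0.1,0],[1,0,-0.18,0.15,2,0.1,0],[1,0,-0.18,0.15,2,0.1,0]]'; python3 -m crank '[[1,0,0,0,0,0,0],[1,0,0,0,0,0,0],[1,0,0,0,0,0,0],[1,0,0,0,0,0,0],[1,0,0,0,0,0,0]]'
python3 - <<'E'
from h import *
np.set_printoptions(precision=4,suppress=True)
s=sense();R=s['eef_rot'];t=s['tcp_pos'];print(t,s['contact_force'])
print('lip',t-.0545*R[:,0]+.040*R[:,2])
E
```

```text
time_s: 8.3
tcp_pos: [0.5387, 0.1885, 0.153]
eef_rot: [[-0.06, 0.998, -0.011], [0.983, 0.061, 0.173], [0.174, -0.0, -0.985]]
contact_force: [0.5, 0.2, -5.9]
grip_width: 0.175
time_s: 8.93
tcp_pos: [0.5393, 0.1793, 0.1611]
eef_rot: [[-0.058, 0.998, -0.018], [0.938, 0.061, 0.343], [0.343, 0.003, -0.939]]
contact_force: [-0.1, 0.7, -6.3]
grip_width: 0.17
time_s: 9.55
tcp_pos: [0.5393, 0.1797, 0.1612]
eef_rot: [[-0.058, 0.998, -0.018], [0.938, 0.061, 0.342], [0.343, 0.003, -0.94]]
contact_force: [-0.5, 0.0, -4.2]
grip_width: 0.169
[0.5393 0.1797 0.1612] [-0.5105  0.0067 -4.1572]
lip [0.5417 0.1423 0.1049]
```

```bash
python3 -m crank '[[1,0,-0.2,0.1,2,0.1,0],[1,0,-0.2,0.1,2,0.1,0],[1,0,-0.2,0.1,2,0.1,0],[1,0,-0.2,0.1,2,0.1,0],[1,0,-0.2,0.1,2,0.1,0]]'; python3 -m crank '[[1,0,0,0,0,0,0],[1,0,0,0,0,0,0],[1,0,0,0,0,0,0],[1,0,0,0,0,0,0],[1,0,0,0,0,0,0]]'
python3 - <<'E'
from h import *
c,im=snap('scene','a6'); c,im2=snap('side','b6')
cv2.imwrite('pics/c6.png',np.hstack([cv2.resize(im[160:280,250:390],(400,343),interpolation=2),cv2.resize(im2[150:270,230:370],(400,343),interpolation=2)]))
E
```

```text
time_s: 10.18
tcp_pos: [0.5393, 0.1694, 0.1661]
eef_rot: [[-0.055, 0.998, -0.026], [0.864, 0.06, 0.501], [0.501, 0.005, -0.865]]
contact_force: [-0.1, -0.4, -3.7]
grip_width: 0.173
time_s: 10.8
tcp_pos: [0.539, 0.1697, 0.1659]
eef_rot: [[-0.055, 0.998, -0.027], [0.864, 0.061, 0.5], [0.501, 0.004, -0.866]]
contact_force: [0.8, -0.2, -2.5]
grip_width: 0.17
```

View pics/c6.png

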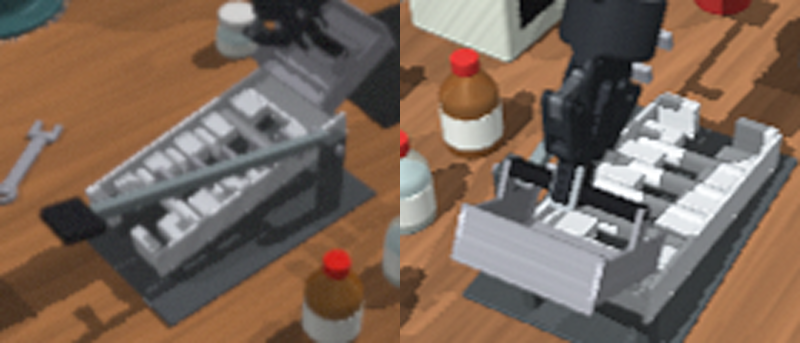

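```bash
python3 -m crank '[[1,0,1,2,0,0,0],[1,0,2,3,-6,-0.4,0],[1,-0.5,3,2,-8,-0.5,0],[1,-1,3,0,-8,-0.5,-1],[1,-1.2,3,0,-8,-0.5,-1]]'; python3 -m crank '[[1,-1.2,3,0,0,0,-2],[1,-1.2,3,0,0,0,-2],[1,-1.2,2,-2,0,0,0],[1,0,0.8,-3,0,0,0],[1,0,0,0,0,0,0]]'
python3 - <<'E'
from h import *
s=sense();print(s['tcp_pos'],s['eef_rot'],s['contact_force'])
E
```

```text
time_s: 11.52
tcp_pos: [0.5122, 0.2916, 0.2394]
eef_rot: [[-0.026, 1.0, 0.015], [1.0, 0.026, -0.001], [-0.001, 0.014, -1.0]]
contact_force: [-0.8, -0.7, -4.2]
grip_width: 0.168
time_s: 12.15
tcp_pos: [0.4734, 0.3776, 0.184]
eef_rot: [[0.041, 0.999, 0.005], [0.999, -0.041, -0.003], [-0.003, 0.005, -1.0]]
contact_force: [0.3, -0.4, -3.8]
grip_width: 0.17
[0.47339599 0.37762719 0.18400444] [[ 0.04081891  0.9991558   0.0046371 ]
 [ 0.99916288 -0.04080573 -0.00290213]
 [-0.00271046  0.00475168 -0.99998504]] [ 0.28824744 -0.40472208 -3.78472102]
```

```bash
python3 -m crank '[[1,0,0,-3,0,0,0],[1,0.1,0,-4,0,0,0],[1,0,0,-3.3,0,0,0],[1,0,0,-1.7,0,0,0],[1,0,0,0,0,0,0]]'; python3 -m crank '[[1,0,0,-0.4,0,0,0],[1,0,0,-0.3,0,0,0],[1,0,0,-0.2,0,0,0],[1,0,0,0,0,0,0]]'
```

```text
time_s: 12.78
tcp_pos: [0.4768, 0.3772, 0.0657]
eef_rot: [[0.042, 0.999, 0.008], [0.999, -0.042, -0.001], [-0.001, 0.008, -1.0]]
contact_force: [0.8, -0.2, -3.1]
grip_width: 0.177
time_s: 13.28
tcp_pos: [0.477, 0.3775, 0.0569]
eef_rot: [[0.042, 0.999, 0.01], [0.999, -0.042, -0.001], [-0.0, 0.01, -1.0]]
contact_force: [0.2, 0.9, -4.0]
grip_width: 0.17
```

```bash
python3 -m crank '[[1,0,0,-0.2,0,0,0],[1,0,0,-0.1,0,0,0],[1,0,0,0,0,0,0]]'
```

```text
time_s: 13.65
tcp_pos: [0.4777, 0.3777, 0.0551]
eef_rot: [[0.041, 0.999, 0.011], [0.999, -0.041, -0.0], [0.0, 0.011, -1.0]]
contact_force: [-0.8, -2.1, 5.6]
grip_width: 0.168
```

```bash
python3 -m crank '[[0.45,0,0,0,0,0,0],[0.45,0,0,0,0,0,0],[0.45,0,0,0.5,0,0,0],[0.45,0,0,3,0,0,0],[0.45,0,0,5,0,0,0]]'; python3 -m crank '[[0.45,0,-2,5.5,0,0,0],[0.45,0,-3,5,0,0,0],[1,0,-4,4,0,0,0],[1,0,-5,3,0,0,0],[1,0,-5,3,0,0,0]]';  python3 -m crank '[[1,0,-5.5,2,0,0,0],[1,0,-6,1,0,0,0],[1,0,-6,1,0,0,0],[1,0,0,0,0,0,0],[1,0,0,0,0,0,0]]'
python3 - <<'E'
from h import *
np.set_printoptions(precision=4,suppress=True)
print(sense()['tcp_pos'])
c,im=snap('wrist','w7');np.save('w7c.npy',c,allow_pickle=True)
O=np.array([.547,.0185,0]);y=np.radians(3.5);R=np.array([[np.cos(y),-np.sin(y),0],[np.sin(y),np.cos(y),0],[0,0,1]])
print([proj(c,O+R@np.array(p)).round() for p in ((0,.148,.087),(0,0,.061),(0,-.15,.04),(.085,-.233,.19))])
cv2.imwrite('pics/c7.png',cv2.resize(im,(800,500),interpolation=2))
c2,_=snap('side','s7');c3,_=snap('scene','a7')
print('flask top',hit(c2,345,95,.21),'scene', hit(c3,230,263,.21))
E
```

```text
time_s: 14.28
tcp_pos: [0.4753, 0.3764, 0.1373]
eef_rot: [[0.041, 0.999, 0.005], [0.999, -0.041, -0.004], [-0.003, 0.006, -1.0]]
contact_force: [1.0, 0.7, 0.7]
grip_width: 0.547
time_s: 14.9
tcp_pos: [0.4768, 0.1863, 0.3454]
eef_rot: [[0.041, 0.999, 0.011], [0.999, -0.041, -0.0], [0.0, 0.011, -1.0]]
contact_force: [1.0, 0.0, 0.7]
grip_width: -0.001
time_s: 15.52
tcp_pos: [0.4769, 0.0126, 0.3839]
eef_rot: [[0.043, 0.999, 0.01], [0.999, -0.043, 0.0], [0.001, 0.01, -1.0]]
contact_force: [-0.6, -0.1, 0.1]
grip_width: 0.0
[0.4769 0.0126 0.3839]
[array([422., 184.]), array([326., 189.]), array([238., 194.]), array([160., 296.])]
flask top [ 0.6745 -0.344   0.21  ] scene [ 0.6781 -0.3519  0.21  ]
```

View pics/c7.png

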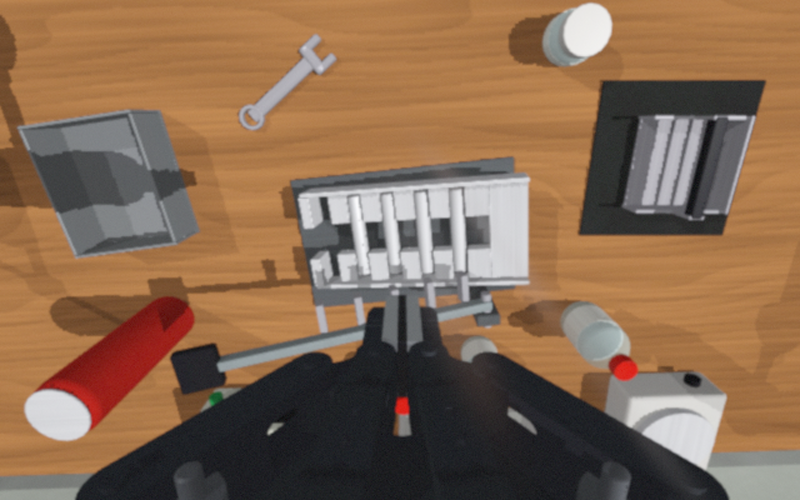

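Run:
```python
from h import *
np.set_printoptions(precision=4,suppress=True)
c=np.load('w7c.npy',allow_pickle=True).item()
P=lambda u,v,z: hit(c,u/1.25,v/1.25,z)
print('pad',P(198,367,.19),'flask',P(60,413,.21))
for u,v in((459,230),(425,232),(392,234),(359,235)):
    p=P(u,v,.06)
    for _ in range(5):
        ty=-(p[0]-.547)*.061+(p[1]-.0185)*.998; p=P(u,v,.061+ty*.1763-.009)
    print('rod',p,'tray y',ty)
b=[P(u,v,.06) for u,v in((22,130),(159,111),(196,236),(77,256))]; print('bin',np.mean(b,0),*b)
print('scoop bar',P(716,122,.077),P(692,217,.077))
```

```text
pad [ 0.6426 -0.2103  0.19  ] flask [ 0.6786 -0.3537  0.21  ]
rod [0.5412 0.0853 0.0638] tray y 0.06700940292397596
rod [0.5444 0.0419 0.0561] tray y 0.023472147402642324
rod [ 0.5477 -0.0018  0.0484] tray y -0.02034124375088319
rod [ 0.5497 -0.047   0.0404] tray y -0.06556454925116112
bin [ 0.4671 -0.3451  0.06  ] [ 0.3952 -0.4354  0.06  ] [ 0.381  -0.2671  0.06  ] [ 0.5357 -0.257   0.06  ] [ 0.5565 -0.4208  0.06  ]
scoop bar [0.4206 0.3764 0.077 ] [0.5328 0.3717 0.077 ]
```

```bash
python3 -m crank '[[1,3.3,-4.4,-1,0,0,0],[1,3.3,-4.4,-1,0,0,0],[1,3.3,-4.4,-1,0,0,0],[1,3.3,-4.4,-1,0,0,0],[1,3.4,-4.5,-1,0,0,0]]'; python3 -m crank '[[1,0,0,-5,0,0,0],[1,0,0,-5,0,0,0],[1,0,0,-2,0,0,0],[1,0,0,0,0,0,0]]'; python3 -m crank '[[1,0,0,-1,0,0,0],[1,0,0,-1,0,0,0],[1,0,0,-1,0,0,0],[1,0,-0.1,-2,0,0,0],[1,0,-0.1,-2,0,0,0]]'
```

```text
time_s: 16.3
tcp_pos: [0.6446, -0.2077, 0.3328]
eef_rot: [[0.039, 0.999, 0.009], [0.999, -0.039, 0.0], [0.0, 0.009, -1.0]]
contact_force: [0.9, -0.7, 1.3]
grip_width: -0.001
time_s: 16.8
tcp_pos: [0.6424, -0.2069, 0.2118]
eef_rot: [[0.04, 0.999, 0.006], [0.999, -0.04, 0.001], [0.001, 0.006, -1.0]]
contact_force: [0.1, 0.5, 0.4]
grip_width: 0.0
time_s: 17.42
tcp_pos: [0.6448, -0.2122, 0.1458]
eef_rot: [[0.042, 0.999, 0.015], [0.999, -0.042, -0.004], [-0.003, 0.015, -1.0]]
contact_force: [0.8, -5.0, 6.5]
grip_width: 0.004
```

```bash
python3 -m crank '[[1,0,-0.1,-2,0,0,0],[1,0,-0.1,-2,0,0,0],[1,0,-0.1,-2,0,0,0],[1,0,0,-2,0,0,0],[1,0,0,-0.7,0,0,0]]'; python3 -m crank '[[1,0,0,-0.3,0,0,0],[1,0,0,-0.2,0,0,0],[1,0,0,0,0,0,0]]'
```

```text
time_s: 18.05
tcp_pos: [0.6443, -0.2129, 0.0575]
eef_rot: [[0.042, 0.999, 0.012], [0.999, -0.042, 0.0], [0.001, 0.012, -1.0]]
contact_force: [0.3, 5.1, 9.1]
grip_width: -0.0
time_s: 18.42
tcp_pos: [0.6444, -0.2128, 0.0552]
eef_rot: [[0.042, 0.999, 0.012], [0.999, -0.042, 0.0], [0.001, 0.012, -1.0]]
contact_force: [-3.4, 4.7, 13.9]
grip_width: 0.0
```

```bash
python3 -m crank '[[1,0,0,-0.3,0,0,0],[1,0,0,-0.2,0,0,0],[1,0,0,0,0,0,0],[1,0,0,0,0,0,0]]'
python3 - <<'E'
from h import *
c2,_=snap('side','s8');c3,_=snap('scene','a8')
E
```

```text
time_s: 18.92
tcp_pos: [0.6446, -0.2126, 0.054]
eef_rot: [[0.042, 0.999, 0.013], [0.999, -0.042, 0.0], [0.001, 0.013, -1.0]]
contact_force: [-11.5, 8.3, 32.4]
grip_width: 0.002
```

```bash
python3 -m crank '[[1,0,0,1.5,0,0,0],[1,0,0.1,3,0,0,0],[1,0,0.1,3,0,0,0],[1,0,0.1,4,0,0,0],[1,0,0,5,0,0,0]]'
python3 - <<'E'
from h import *
np.set_printoptions(precision=4,suppress=True)
c=np.load('w2c.npy',allow_pickle=True).item()
for (x,y),z in (((272,238),.111),((278,330),.12),((284,420),.131),((290,512),.142)):
    p=hit(c,250+x/3.1-.3,98+y/3.1-.3,z); q=p[:2]-[.547,.0185]; print('tooth tray xy',q[0]*.998+q[1]*.061,-q[0]*.061+q[1]*.998,z)
E
```

```text
time_s: 19.65
tcp_pos: [0.6424, -0.2097, 0.2122]
eef_rot: [[0.042, 0.999, 0.008], [0.999, -0.042, 0.001], [0.001, 0.008, -1.0]]
contact_force: [0.1, -0.5, 0.5]
grip_width: 0.002
tooth tray xy 0.0425771127768456 0.06618358949154499 0.111
tooth tray xy 0.04295381034184323 0.024030215906220495 0.12
tooth tray xy 0.04330712529659524 -0.017061038183150596 0.131
tooth tray xy 0.04362438704404866 -0.05968448813375245 0.142
```

```bash
python3 -m crank '[[0.67,-1,2,5,0,0,3],[0.67,-2,4,4,0,0,2.9],[0.67,-2.2,5,0,0,0,0],[0.67,-2.2,5,0,0,0,0],[0.67,-2.2,0,0,0,0,0]]'
python3 - <<'E'
from h import *
np.set_printoptions(precision=4,suppress=True)
c=np.load('w7c.npy',allow_pickle=True).item()
b=[hit(c,u/1.25,v/1.25,.06) for u,v in((22,128),(130,112),(178,243),(77,256))]; print('bin',np.mean(b,0),*b)
s=sense();print(s['tcp_pos'],s['eef_rot'],s['grip_width'],s['q'])
E
```

```text
time_s: 20.27
tcp_pos: [0.546, -0.0474, 0.3018]
eef_rot: [[-0.065, 0.998, 0.01], [0.998, 0.065, 0.002], [0.001, 0.01, -1.0]]
contact_force: [-0.1, -1.3, -0.5]
grip_width: 0.331
bin [ 0.4686 -0.3599  0.06  ] [ 0.3929 -0.4346  0.06  ] [ 0.3806 -0.3014  0.06  ] [ 0.5443 -0.2827  0.06  ] [ 0.5565 -0.4208  0.06  ]
[ 0.546  -0.0474  0.3018] [[-0.0652  0.9978  0.0101]
 [ 0.9979  0.0652  0.0016]
 [ 0.001   0.0102 -0.9999]] 0.33059075812862665 [  -7.6727   -1.1757  102.6753    0.1733   77.94   -101.4484]
```

```bash
python3 -m crank '[[0.67,-0.4,0.1,-6,0,0,0],[0.67,0,0,-6,0,0,0],[0.67,0,0,-5,0,0,0],[0.67,0,0,0,0,0,0],[0.67,0,0,0,0,0,0]]'
python3 - <<'E'
from h import *
np.set_printoptions(precision=4,suppress=True)
s=sense();print(s['tcp_pos']); c,im=snap('wrist','w9'); np.save('w9c.npy',c,allow_pickle=True); _,im2=snap('side','s9')
cv2.imwrite('pics/c9.png',np.hstack([im[:,100:540],cv2.resize(im2[120:280,230:374],(360,400),interpolation=2)]))
E
```

```text
time_s: 20.9
tcp_pos: [0.5443, -0.0497, 0.1336]
eef_rot: [[-0.061, 0.998, 0.012], [0.998, 0.061, 0.0], [-0.001, 0.012, -1.0]]
contact_force: [-0.9, 0.7, 0.6]
grip_width: 0.326
[ 0.5443 -0.0497  0.1336]
```

View pics/c9.png

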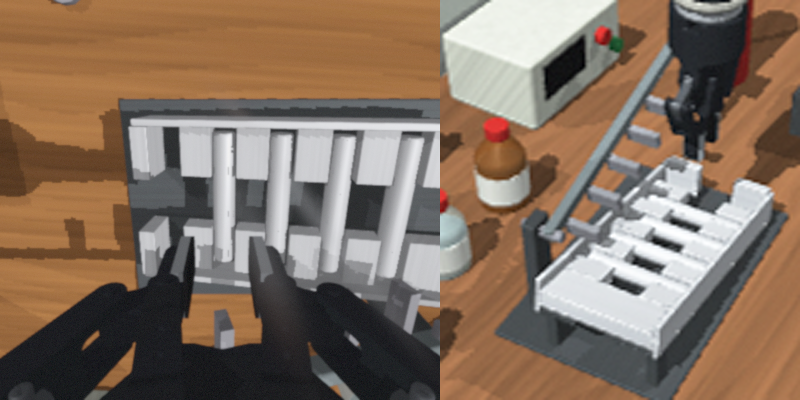

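Run:
```python
from h import *
np.set_printoptions(precision=4,suppress=True)
c=np.load('w9c.npy',allow_pickle=True).item()
O=np.array([.547,.0185]);cc,ss=.9981,.061
for n,a,b in ((4,(225,131),(223,263)),(3,(283,132),(275,263)),(2,(347,135),(330,272)),(1,(411,138),(387,278))):
    z=.05
    for _ in range(6):
        A,B=[hit(c,100+p[0],p[1],z+.004) for p in(a,b)]; m=(A+B)/2; q=m[:2]-O; ty=-q[0]*ss+q[1]*cc; z=.061+ty*.1763-.009
    print(n,m,z,'tray',q[0]*cc+q[1]*ss,ty,'len',np.linalg.norm(A-B),'yaw',np.degrees(np.arctan2(B[1]-A[1],B[0]-A[0])))
```

```text
4 [ 0.5508 -0.0462  0.0446] 0.04057034193884349 tray -0.00017286359042050382 -0.06483073205420592 len 0.11518722966713159 yaw 2.8419441336894775
3 [ 0.5456 -0.0029  0.0522] 0.04824362961704706 tray -0.0026627473481817404 -0.021306695308865208 len 0.11063966028434007 yaw 3.7120136704165936
2 [0.5454 0.0416 0.0601] 0.05608522840711209 tray -0.0002345774384109084 0.023172027266659654 len 0.11325551370406206 yaw 3.9776289032186054
1 [0.5436 0.0841 0.0676] 0.06358770406844919 tray 0.0006229726673744004 0.06572719267413037 len 0.11295275516845099 yaw 5.169188624628954
```

```bash
python3 -m crank '[[0.67,-0.1,0.2,-4,0,0,0],[0.67,0,0,-3,0,0,0],[0.67,0,0,-2.5,0,0,0],[0.67,0,0,-1.2,0,0,0],[0.67,0,0,0,0,0,0]]'
```

```text
time_s: 21.62
tcp_pos: [0.5427, -0.0476, 0.0255]
eef_rot: [[-0.061, 0.998, 0.011], [0.998, 0.061, 0.0], [-0.0, 0.011, -1.0]]
contact_force: [0.2, -0.1, 0.1]
grip_width: 0.329
```

```bash
python3 -m crank '[[1,0,0,0,0,0,0],[1,0,0,0,0,0,0],[1,0,0,0,0,0,0]]'; python3 -m crank '[[1,0,0,1,0,0,0],[1,0,0,3,0,0,0],[1,0,0,5,0,0,0],[1,0,0,6,0,0,0],[1,0,0,0,0,0,0]]'
```

```text
time_s: 22.0
tcp_pos: [0.5436, -0.0477, 0.0265]
eef_rot: [[-0.061, 0.998, 0.013], [0.998, 0.061, -0.0], [-0.001, 0.013, -1.0]]
contact_force: [-0.3, 0.5, 6.2]
grip_width: 0.189
time_s: 22.62
tcp_pos: [0.5463, -0.0481, 0.1817]
eef_rot: [[-0.061, 0.998, 0.022], [0.998, 0.061, -0.001], [-0.003, 0.022, -1.0]]
contact_force: [1.0, 0.3, -1.6]
grip_width: 0.186
```

```bash
python3 -m crank '[[1,-1.4,-5.6,0,0,0,0],[1,-1.4,-5.6,0,0,0,0],[1,-1.4,-5.6,0,0,0,0],[1,-1.4,-5.6,0,0,0,0],[1,-1.4,-5.6,0,0,0,0]]'; python3 -m crank '[[1,-1.4,-5.6,0,0,0,0],[1,0,0,-3,0,0,0],[1,0,0,0,0,0,0]]'
python3 - <<'E'
from h import *
s=sense();print(s['tcp_pos']); c,im=snap('scene','a10'); c,im2=snap('side','s10'); c,w=snap('wrist','w10')
cv2.imwrite('pics/c10.png',np.hstack([cv2.resize(im[200:360,130:290],(400,400),interpolation=2),w[:,120:520]]))
E
```

```text
time_s: 23.25
tcp_pos: [0.4704, -0.3285, 0.1734]
eef_rot: [[-0.061, 0.998, 0.008], [0.998, 0.061, 0.002], [0.001, 0.008, -1.0]]
contact_force: [0.1, -0.8, -0.8]
grip_width: 0.183
time_s: 23.62
tcp_pos: [0.4549, -0.3818, 0.1406]
eef_rot: [[-0.06, 0.998, 0.003], [0.998, 0.06, 0.006], [0.006, 0.004, -1.0]]
contact_force: [-0.3, 0.3, -0.8]
grip_width: 0.188
[ 0.45489617 -0.38178072  0.14058923]
```

View pics/c10.png

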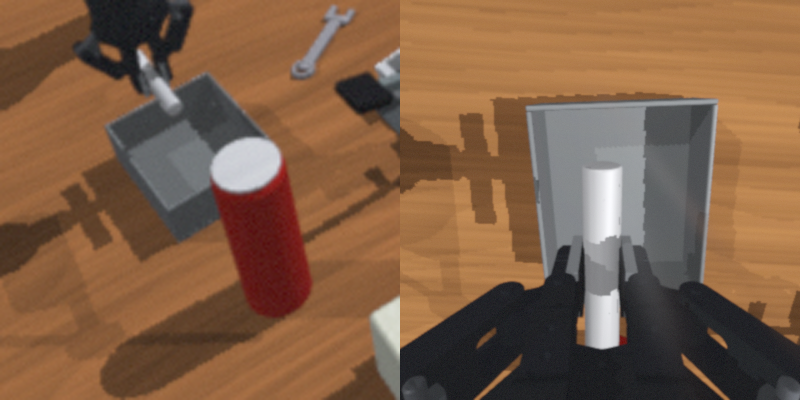

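Run:
```python
from h import *
c=cam('wrist')
a,b=hit(c,247,106,.06),hit(c,436,101,.06); d=hit(c,423,283,.06); e=hit(c,267,283,.06); print(a,b,d,e,np.linalg.norm(b-a),(a+b)/2)
```

```text
[ 0.39190531 -0.44012673  0.06      ] [ 0.37990259 -0.30317607  0.06      ] [ 0.534028   -0.28641687  0.06      ] [ 0.54252345 -0.42483647  0.06      ] 0.13747562955750092 [ 0.38590395 -0.3716514   0.06      ]
```

```bash
python3 -m crank '[[1,0.8,0,-5,0,0,0],[1,0,0,-4,0,0,0],[1,0,0,-3,0,0,0],[1,0,0,0,0,0,0],[0.6,0,0,0,0,0,0]]'; python3 -m crank '[[0.6,0,0,0,0,0,0],[0.6,0,0,4,0,0,0],[0.67,0,0,6,0,0,0],[0.67,0,0,6,0,0,0],[0.67,0,0,0,0,0,0]]'
```

```text
time_s: 24.4
tcp_pos: [0.4676, -0.3841, 0.0269]
eef_rot: [[-0.062, 0.998, 0.012], [0.998, 0.062, -0.002], [-0.002, 0.012, -1.0]]
contact_force: [0.6, -0.2, 0.8]
grip_width: 0.384
time_s: 25.02
tcp_pos: [0.4701, -0.3872, 0.1945]
eef_rot: [[-0.061, 0.998, 0.022], [0.998, 0.062, -0.011], [-0.012, 0.021, -1.0]]
contact_force: [-0.1, -0.2, -0.9]
grip_width: 0.333
```

```bash
python3 -m crank '[[0.67,1,5.5,0,0,0,0],[0.67,1,5.5,0,0,0,0],[0.67,1,5.5,0,0,0,0],[0.67,1,5.5,0,0,0,0],[0.67,1,5.5,0,0,0,0]]'; python3 -m crank '[[0.67,1,5.5,0,0,0,0],[0.67,1,5.3,-3,0,0,0],[0.67,0,0,-4,0,0,0],[0.67,0,0,0,0,0,0],[0.67,0,0,0,0,0,0]]'
```

```text
time_s: 25.65
tcp_pos: [0.5161, -0.1068, 0.1853]
eef_rot: [[-0.061, 0.998, 0.011], [0.998, 0.061, 0.0], [-0.001, 0.011, -1.0]]
contact_force: [0.4, 0.5, 0.1]
grip_width: 0.331
time_s: 26.28
tcp_pos: [0.5366, -0.001, 0.116]
eef_rot: [[-0.061, 0.998, 0.011], [0.998, 0.061, 0.0], [-0.001, 0.011, -1.0]]
contact_force: [0.3, -0.6, 0.8]
grip_width: 0.329
```

```bash
python3 -m crank '[[0.67,0.3,-0.2,-2,0,0,0],[0.67,0,0,-3,0,0,0],[0.67,0,0,-2,0,0,0],[0.67,0,0,-1.1,0,0,0],[0.67,0,0,0,0,0,0]]'; python3 -m crank '[[1,0,0,0,0,0,0],[1,0,0,0,0,0,0],[1,0,0,0,0,0,0]]'
```

```text
time_s: 26.9
tcp_pos: [0.5395, -0.0031, 0.0344]
eef_rot: [[-0.06, 0.998, 0.01], [0.998, 0.06, 0.0], [-0.0, 0.01, -1.0]]
contact_force: [0.4, 0.1, -0.6]
grip_width: 0.331
time_s: 27.28
tcp_pos: [0.5403, -0.0029, 0.0353]
eef_rot: [[-0.062, 0.998, 0.012], [0.998, 0.062, -0.0], [-0.001, 0.012, -1.0]]
contact_force: [-0.9, -3.1, 5.9]
grip_width: 0.187
```

```bash
python3 -m crank '[[1,0,0,1,0,0,0],[1,0,0,3,0,0,0],[1,0,0,5,0,0,0],[1,0,0,6,0,0,0],[1,-0.5,-3,0,0,0,0]]'
```

```text
time_s: 27.9
tcp_pos: [0.5386, -0.0316, 0.1907]
eef_rot: [[-0.064, 0.998, 0.022], [0.998, 0.064, 0.0], [-0.001, 0.022, -1.0]]
contact_force: [0.2, 0.8, -0.8]
grip_width: 0.186
```

```bash
cat > chk.py <<'E'
from h import *
import sys
ref={n:cv2.imread(f'pics/{f}.png') for n,f in(('side','side0'),('scene','scene0'))}
for n,(a,b,c,d) in (('side',(125,190,365,440)),('scene',(228,300,168,212)),):
    _,im=snap(n,f'chk_{n}')
    i=cv2.absdiff(im,ref[n])[a:b,c:d].max(2)>40; print(n,'bin changed frac',i.mean().round(3))
    if n=='side':
        r=cv2.cvtColor(ref[n],6)[a:b,c:d].astype(np.float32); q=cv2.cvtColor(im,6)[a:b,c:d].astype(np.float32); print('shift',cv2.phaseCorrelate(r,q))
E
python3 chk.py; python3 -m crank '[[1,-1.2,-5.1,0,0,0,0],[1,-1.2,-5.1,0,0,0,0],[1,-1.2,-5.1,0,0,0,0],[1,-1.2,-5.1,0,0,0,0],[1,-1.2,-5.1,0,0,0,0]]'; python3 -m crank '[[1,-1.2,-5.1,-2,0,0,0],[1,0,0,-4,0,0,0],[1,0,0,0,0,0,0],[1,0,0,0,0,0,0]]'
```

```text
side bin changed frac 0.316
shift ((0.2875901966377512, -0.21894773151637992), 0.25538504989058886)
scene bin changed frac 0.086
time_s: 28.62
tcp_pos: [0.4732, -0.2879, 0.1828]
eef_rot: [[-0.061, 0.998, 0.009], [0.998, 0.061, 0.002], [0.002, 0.009, -1.0]]
contact_force: [0.2, -0.9, -0.1]
grip_width: 0.183
time_s: 29.12
tcp_pos: [0.4623, -0.3377, 0.124]
eef_rot: [[-0.062, 0.998, 0.009], [0.998, 0.062, 0.001], [0.001, 0.01, -1.0]]
contact_force: [0.2, 0.1, -0.6]
grip_width: 0.185
```

```bash
python3 -m crank '[[1,0,0,-4,0,0,0],[1,0,0,-3,0,0,0],[1,0,0,-2,0,0,0],[1,0,0,0,0,0,0],[0.6,0,0,0,0,0,0]]'; python3 -m crank '[[0.6,0,0,0,0,0,0],[0.6,0,0,4,0,0,0],[0.67,0.5,0,6,0,0,0],[0.67,1,5.3,6,0,0,0],[0.67,1,5.3,0,0,0,0]]';  python3 -m crank '[[0.67,1,5.3,0,0,0,0],[0.67,1,5.3,0,0,0,0],[0.67,1,5.3,0,0,0,0],[0.67,1,5.3,0,0,0,0],[0.67,1,5.3,0,0,0,0]]'; python3 -m crank '[[0.67,0,0.8,-4,0,0,0],[0.67,0,0,-3,0,0,0],[0.67,0,0,0,0,0,0],[0.67,0,0,0,0,0,0]]'
```

```text
time_s: 29.75
tcp_pos: [0.4638, -0.3391, 0.036]
eef_rot: [[-0.062, 0.998, 0.013], [0.998, 0.062, -0.002], [-0.003, 0.012, -1.0]]
contact_force: [0.1, -0.1, 1.3]
grip_width: 0.383
time_s: 30.38
tcp_pos: [0.4889, -0.2466, 0.1877]
eef_rot: [[-0.059, 0.998, 0.022], [0.998, 0.059, -0.006], [-0.008, 0.021, -1.0]]
contact_force: [-0.3, -0.8, -0.3]
grip_width: 0.332
time_s: 31.0
tcp_pos: [0.5355, 0.0223, 0.1819]
eef_rot: [[-0.061, 0.998, 0.013], [0.998, 0.061, 0.0], [-0.001, 0.013, -1.0]]
contact_force: [1.2, -0.8, 0.3]
grip_width: 0.331
time_s: 31.5
tcp_pos: [0.5359, 0.0284, 0.112]
eef_rot: [[-0.061, 0.998, 0.012], [0.998, 0.061, 0.0], [-0.0, 0.012, -1.0]]
contact_force: [0.1, 0.4, 0.4]
grip_width: 0.335
```

```bash
python3 -m crank '[[0.67,0.2,1.25,0,0,0,0],[0.67,0,0,-3,0,0,0],[0.67,0,0,-2.5,0,0,0],[0.67,0,0,-1.5,0,0,0],[0.67,0,0,0,0,0,0]]'; python3 -m crank '[[1,0,0,0,0,0,0],[1,0,0,0,0,0,0],[1,0,0,0,0,0,0]]'
```

```text
time_s: 32.12
tcp_pos: [0.5363, 0.0412, 0.0398]
eef_rot: [[-0.061, 0.998, 0.008], [0.998, 0.061, 0.0], [-0.0, 0.008, -1.0]]
contact_force: [0.3, 0.1, -0.2]
grip_width: 0.331
time_s: 32.5
tcp_pos: [0.5376, 0.0403, 0.0413]
eef_rot: [[-0.062, 0.998, 0.012], [0.998, 0.062, -0.001], [-0.001, 0.012, -1.0]]
contact_force: [-0.5, -5.1, 1.1]
grip_width: 0.186
```

```bash
python3 -m crank '[[1,0,0,1,0,0,0],[1,0,0,3,0,0,0],[1,0,0,5,0,0,0],[1,0,0,6,0,0,0],[1,-0.9,-5.1,0,0,0,0]]'; python3 chk.py
```

```text
time_s: 33.12
tcp_pos: [0.5334, -0.0079, 0.1981]
eef_rot: [[-0.066, 0.998, 0.025], [0.998, 0.066, 0.002], [0.0, 0.025, -1.0]]
contact_force: [1.1, -1.1, -0.9]
grip_width: 0.184
side bin changed frac 0.326
shift ((0.7044140722264984, 0.250976662186126), 0.1477091697410301)
scene bin changed frac 0.099
```

```bash
python3 -m crank '[[1,-1,-5,0,0,0,0],[1,-1,-5,0,0,0,0],[1,-1,-5,0,0,0,0],[1,-1,-5,0,0,0,0],[1,-1,-5,0,0,0,0]]'; python3 -m crank '[[1,-1,-5,0,0,0,0],[1,-1,-5,-3,0,0,0],[1,0,0,-3,0,0,0],[1,0,0,0,0,0,0]]'
python3 - <<'E'
from h import *
s=sense();print(s['tcp_pos']); c,w=snap('wrist','w12'); np.save('w12c.npy',c,allow_pickle=True)
cv2.imwrite('pics/c12.png',w[:,120:520])
E
```

```text
time_s: 33.85
tcp_pos: [0.4776, -0.2606, 0.1903]
eef_rot: [[-0.061, 0.998, 0.011], [0.998, 0.061, 0.001], [0.001, 0.011, -1.0]]
contact_force: [0.2, -0.2, -1.7]
grip_width: 0.187
time_s: 34.35
tcp_pos: [0.4557, -0.3581, 0.127]
eef_rot: [[-0.06, 0.998, 0.005], [0.998, 0.06, 0.006], [0.005, 0.005, -1.0]]
contact_force: [-0.2, -0.0, -0.5]
grip_width: 0.182
[ 0.45569799 -0.35812147  0.12697031]
```

View pics/c12.png

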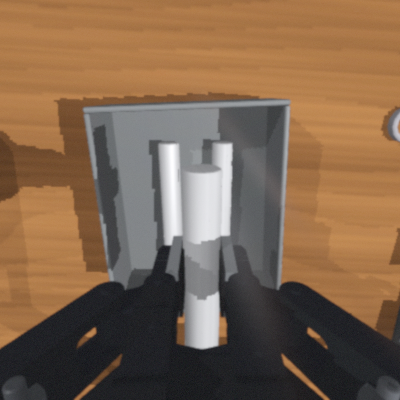

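```bash
python3 -m crank '[[1,0.7,0,-4,0,0,0],[1,0,0,-3,0,0,0],[1,0,0,-1.8,0,0,0],[1,0,0,0,0,0,0],[0.6,0,0,0,0,0,0]]'; python3 -m crank '[[0.6,0,0,0,0,0,0],[0.6,0,0,4,0,0,0],[0.67,0.5,0,6,0,0,0],[0.67,0.8,5.3,6,0,0,0],[0.67,0.8,5.3,0,0,0,0]]';  python3 -m crank '[[0.67,0.8,5.5,0,0,0,0],[0.67,0.8,5.5,0,0,0,0],[0.67,0.8,5.5,0,0,0,0],[0.67,0.8,5.5,0,0,0,0],[0.67,0.8,5.5,0,0,0,0]]'; python3 -m crank '[[0.67,0.8,5.5,0,0,0,0],[0.67,0.2,1,-4,0,0,0],[0.67,0,0,-2,0,0,0],[0.67,0,0,0,0,0,0],[0.67,0,0,0,0,0,0]]'
```

```text
time_s: 35.02
tcp_pos: [0.4661, -0.3606, 0.0441]
eef_rot: [[-0.062, 0.998, 0.012], [0.998, 0.062, -0.001], [-0.002, 0.012, -1.0]]
contact_force: [0.2, 0.7, 0.1]
grip_width: 0.387
time_s: 35.65
tcp_pos: [0.4878, -0.268, 0.1963]
eef_rot: [[-0.059, 0.998, 0.021], [0.998, 0.059, -0.007], [-0.008, 0.021, -1.0]]
contact_force: [1.8, 0.4, -0.4]
grip_width: 0.329
time_s: 36.28
tcp_pos: [0.5246, 0.0109, 0.1905]
eef_rot: [[-0.061, 0.998, 0.013], [0.998, 0.061, 0.0], [-0.001, 0.013, -1.0]]
contact_force: [0.1, -1.3, 0.6]
grip_width: 0.329
time_s: 36.9
tcp_pos: [0.535, 0.0741, 0.1304]
eef_rot: [[-0.061, 0.998, 0.012], [0.998, 0.061, 0.001], [-0.0, 0.012, -1.0]]
contact_force: [-0.9, -0.9, -0.2]
grip_width: 0.333
```

```bash
python3 -m crank '[[0.67,0,1,-2,0,0,0],[0.67,0,0,-3,0,0,0],[0.67,0,0,-2,0,0,0],[0.67,0,0,-1.1,0,0,0],[0.67,0,0,0,0,0,0]]'; python3 -m crank '[[1,0,0,0,0,0,0],[1,0,0,0,0,0,0],[1,0,0,0,0,0,0]]'
```

```text
time_s: 37.52
tcp_pos: [0.5343, 0.084, 0.0482]
eef_rot: [[-0.061, 0.998, 0.01], [0.998, 0.061, 0.0], [-0.0, 0.01, -1.0]]
contact_force: [-0.6, 0.1, -0.3]
grip_width: 0.334
time_s: 37.9
tcp_pos: [0.5351, 0.0836, 0.0493]
eef_rot: [[-0.062, 0.998, 0.012], [0.998, 0.062, -0.001], [-0.001, 0.012, -1.0]]
contact_force: [-0.3, -5.6, 5.3]
grip_width: 0.187
```

```bash
python3 -m crank '[[1,0,0,1,0,0,0],[1,0,0,3,0,0,0],[1,0,0,5,0,0,0],[1,0,0,6,0,0,0],[1,-0.9,-5.5,0,0,0,0]]'; python3 chk.py;  python3 -m crank '[[1,-0.9,-5.5,0,0,0,0],[1,-0.9,-5.5,0,0,0,0],[1,-0.9,-5.5,0,0,0,0],[1,-0.9,-5.5,0,0,0,0],[1,-0.9,-5.5,0,0,0,0]]'; python3 -m crank '[[1,-0.9,-5.5,0,0,0,0],[1,-0.9,-5.5,-3,0,0,0],[1,0,0,-3,0,0,0],[1,0,0,0,0,0,0]]'
python3 - <<'E'
from h import *
s=sense();print(s['tcp_pos']); c,w=snap('wrist','w13')
cv2.imwrite('pics/c13.png',w[:,120:520])
# rim location: bin -x rim edge columns compare with w12
E
```

```text
time_s: 38.52
tcp_pos: [0.5302, 0.0319, 0.2051]
eef_rot: [[-0.066, 0.998, 0.024], [0.998, 0.066, 0.003], [0.001, 0.024, -1.0]]
contact_force: [0.6, -1.6, -1.1]
grip_width: 0.187
side bin changed frac 0.315
shift ((0.030858139412728747, -0.7570699776766858), 0.2742967139350043)
scene bin changed frac 0.169
time_s: 39.25
tcp_pos: [0.4797, -0.2464, 0.1974]
eef_rot: [[-0.061, 0.998, 0.01], [0.998, 0.061, 0.002], [0.001, 0.01, -1.0]]
contact_force: [0.3, 0.2, -1.0]
grip_width: 0.183
time_s: 39.75
tcp_pos: [0.4598, -0.3531, 0.1344]
eef_rot: [[-0.06, 0.998, 0.004], [0.998, 0.06, 0.006], [0.006, 0.005, -1.0]]
contact_force: [0.0, 0.3, -0.7]
grip_width: 0.189
[ 0.45984573 -0.35312767  0.13444361]
```

Run:
```python
from h import *
c12=np.load('w12c.npy',allow_pickle=True).item(); c13=cam('wrist')
for n,c in(('w12',c12),('w13',c13)):
    im=cv2.imread(f'pics/{n}.png'); sat=cv2.cvtColor(im,cv2.COLOR_BGR2HSV)[...,1]
    m=(sat<70).astype(np.uint8); k,l,st,_=cv2.connectedComponentsWithStats(m[:240]); i=1+np.argmax(st[1:,4]); 
    ys,xs=np.where(l==i); r=ys.min(); top=xs[ys<=r+6]
    row=r+30; xr=xs[ys==row]; print(n,r,xr.min(),xr.max(),hit(c,xr.min(),row,.06),hit(c,xr.max(),row,.06),'top edge',hit(c,(xr.min()+xr.max())/2,r+3,.06))
```

```text
w12 99 205 408 [ 0.40507238 -0.43984456  0.06      ] [ 0.39685005 -0.3003256   0.06      ] top edge [ 0.3831749  -0.37101638  0.06      ]
w13 93 202 399 [ 0.40797029 -0.44100366  0.06      ] [ 0.39947531 -0.30040334  0.06      ] top edge [ 0.38535152 -0.37151196  0.06      ]
```

```bash
python3 -m crank '[[1,0.5,-0.5,-4,0,0,0],[1,0,0,-3,0,0,0],[1,0,0,-1.5,0,0,0],[1,0,0,0,0,0,0],[0.6,0,0,0,0,0,0]]'; python3 -m crank '[[0.6,0,0,0,0,0,0],[0.6,0,0,4,0,0,0],[0.67,0.5,0,6,0,0,0],[0.67,0.5,5,6,0,0,0],[0.67,0.5,5.5,5,0,0,0]]';  python3 -m crank '[[0.67,0,6,4,0,0,0],[0.67,0,6,3,0,0,0],[0.67,0,6,0,0,0,0],[0.67,0,6,0,0,0,0],[0.67,0,0,0,0,0,0]]'
python3 - <<'E'
from h import *
print(sense()['tcp_pos']); c,w=snap('wrist','w14'); np.save('w14c.npy',c,allow_pickle=True)
c,a=snap('scene','a14'); c,b=snap('side','s14')
cv2.imwrite('pics/c14.png',np.vstack([np.hstack([cv2.resize(w,(480,300),interpolation=3),cv2.resize(a[215:315,150:260],(320,300),interpolation=2)]),np.hstack([cv2.resize(b,(480,300),interpolation=3),cv2.resize(a[150:280,270:430],(320,300),interpolation=2)])]))
E
```

```text
time_s: 40.42
tcp_pos: [0.4685, -0.3607, 0.0552]
eef_rot: [[-0.062, 0.998, 0.012], [0.998, 0.062, -0.002], [-0.002, 0.012, -1.0]]
contact_force: [0.3, 0.8, 0.6]
grip_width: 0.387
time_s: 41.05
tcp_pos: [0.481, -0.2742, 0.2468]
eef_rot: [[-0.059, 0.998, 0.013], [0.998, 0.059, -0.002], [-0.003, 0.013, -1.0]]
contact_force: [0.5, -0.0, -0.8]
grip_width: 0.33
time_s: 41.68
tcp_pos: [0.4803, -0.0425, 0.3073]
eef_rot: [[-0.067, 0.998, 0.013], [0.998, 0.067, 0.001], [0.0, 0.013, -1.0]]
contact_force: [-0.3, 0.1, -0.3]
grip_width: 0.332
[ 0.48026273 -0.04248987  0.3072637 ]
```

View pics/c14.png

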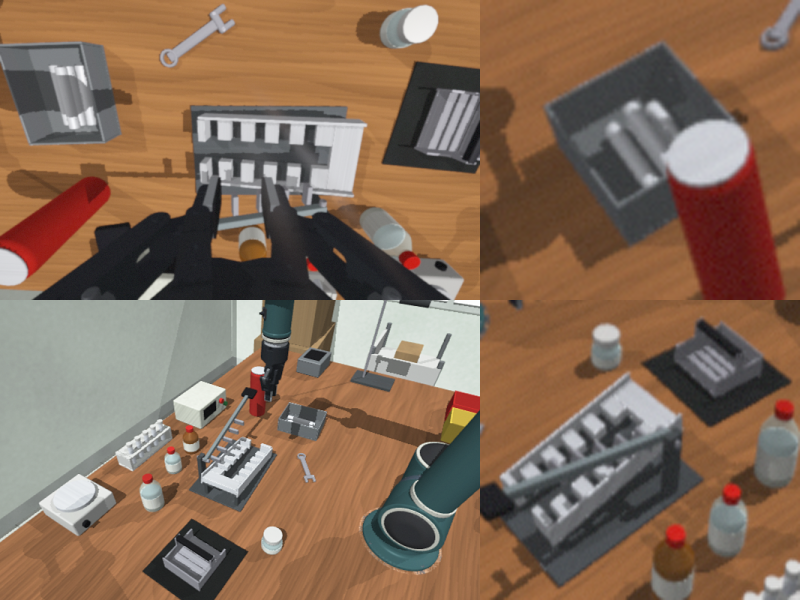

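Run:
```python
from h import *
for a,b,(r0,r1,c0,c1) in (('s7','s14',(285,400,185,335)),('a7','a14',(152,205,355,430)),('a7','a14',(228,300,168,212)),('s7','s14',(125,190,365,440))):
    A,B=[cv2.imread(f'pics/{n}.png')[r0:r1,c0:c1] for n in(a,b)]
    d=cv2.absdiff(A,B).max(2)>40; print(a,d.mean().round(3),cv2.phaseCorrelate(cv2.cvtColor(A,6).astype(np.float32),cv2.cvtColor(B,6).astype(np.float32)))
A,B=[cv2.resize(cv2.imread(f'pics/{n}.png')[285:400,185:335],(400,307),interpolation=2) for n in('s7','s14')]
C,D=[cv2.resize(cv2.imread(f'pics/{n}.png')[145:210,350:435],(400,293),interpolation=2) for n in('a7','a14')]
cv2.imwrite('pics/c15.png',np.vstack([np.hstack([A,B]),np.hstack([C,D])]))
```

```text
s7 0.0 ((-0.035694156475244654, -0.0006558606440449921), 0.9766672430038452)
a7 0.0 ((0.4204884634528696, 0.07895709684301622), 0.9568737281987697)
a7 0.071 ((0.42624967444711714, 0.1299577518339703), 0.5676422716658792)
s7 0.057 ((0.0691501883474217, -0.10736977314704887), 0.6075483332739936)
```

View pics/c15.png

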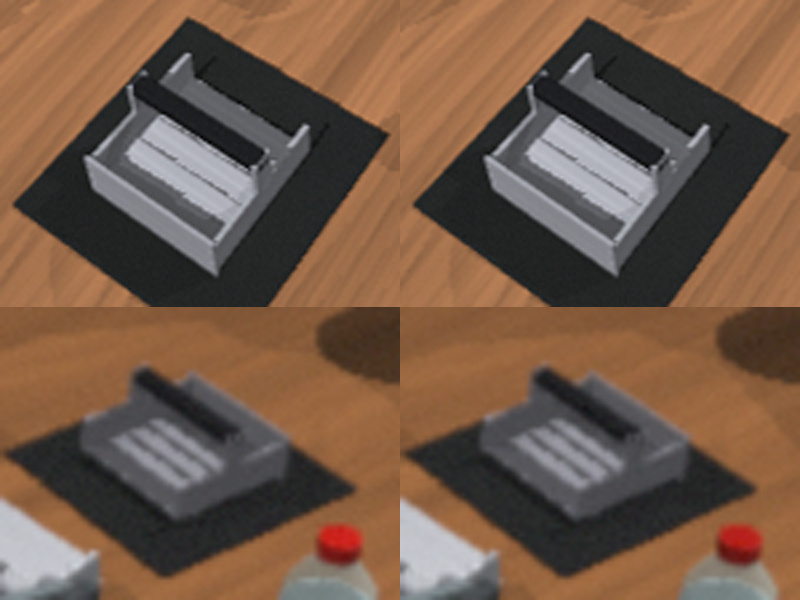

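```bash
python3 -c "
from rig import job; print(job.sign_off())"
```

```text
the job is handed in; nothing more can be done
None
```

I tipped the scoop's four rods onto the tray and they settled one each in grooves 1–4. I then pressed the lever to its stop and let it spring back, moved all four rods into the grey bin, and handed the job in at about 42 s.

**Order:** I stood the scoop back on its mat straight after pouring, before pressing the lever, because the gripper had to be free. You listed that step last.

**What the last checks showed:**
- **Lever:** it went down until the tool height matched the stop (54 mm), with 32 N measured there. The final picture shows it raised again.
- **Rods:** the tray is empty. I released four rods over the bin, but they are stacked, so the last pictures clearly show only about three of them.
- **Scoop:** it is upright, empty and flat on the mat. Comparing pictures from just after I placed it with the end showed no movement beyond half a pixel.
- **Bin:** the rim measured before the last drop was within about 3 mm of its earlier position. My simpler picture-difference check on the bin flagged changed pixels, which I put down to shadows and the rods inside.
- **Bystanders:** the bottles, flask, jar and wrench look unmoved in the last pictures. I did not measure them.

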